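# Book a carton into the store on the tally unit

### The arm

A 6-joint arm with a two-finger parallel gripper is mounted at the origin on the work surface. World frame = base frame: x ahead of the robot, y to its left, z up, the work surface at z = 0. Lengths are in m, angles in rad, forces in N, time in s.
With the tool pointing down it reaches from about 0.35 to 0.85 m from the base axis. Payload 8.1 kg.
Tool frame: the origin (TCP) lies on the centre line of the jaws, within the pads' length; the fingertips stand robot.tips_ahead ahead of it and the grasp point (between the pads) lies 6 mm ahead of it (robot.tips_ahead is the distance from the TCP to the fingertips, in m); z points along the fingers, y is the line along which they close (so a half turn about z gives the same grasp; the last joint's range is limited). The gripper opens to 93 mm and grips with 3 to 60 N. Pads are 15 mm wide; open, the fingers measure 128 mm over their backs; the gripper's body (75 mm by 188 mm) begins 65 mm behind the grasp point.
Start: joints at [1.111, 0.13, 1.488, -0, 1.523, -0.085], TCP at [0.22, 0.558, 0.244] pointing down, gripper open.
Joint ranges: [-2.96, 2.96], [-0.89, 2.26], [0.02, 2.5], [-1.34, 4.48], [0, 2.73], [-2.66, 2.66]. Speed limits (rad/s): [2.39, 2.39, 2.79, 3.14, 3.14, 3.14].

### API

Orientations are given as a rotation vector (axis times angle).
In Python, from plant import robot gives the robot as it stands.
- The arm moves only by the tool apply_moves, never from a script. Its arguments are lists of equal length, an entry for each row: "delta_pos": the shift along the tool's x, y, z in cm, a list of three; "twist": the turn about the tool's z in rad. A call has 1 to 8 rows; each row shifts and turns the commanded pose from where the row before left it, along the tool's axes as they then stand; what a row does not reach is not made up. A row lasts 1/8 s, in which the tool goes at most 62.5 mm and 10.7 degrees, less where a joint would pass 70% of its speed; a pose out of reach is approached as far as the arm can. A call with a gripper value outside its range is refused whole. "gripper" is the finger opening in cm, from 0 to 9.3, set as the call begins (left out, the last holds). The fingers move at their own pace and stop on an object; "squeeze" is the grip in N (left out, the last holds). Time passes only in rows, so rows that do not move let the fingers close. It gives the time, the measured TCP pose, the force, the opening and the grip force at its end, in the units of the state.
- robot.read_state(): the state, without advancing time (a new reading comes with each control period).
- robot.read_camera(name): name is "side" or "top"; returns a dict with "frame" (400x640x3 uint8, red, green, blue), "vertical_fov" (degrees; the focal length in pixels is half the picture's height over the tangent of half this angle, whatever the lens; pixels are square), "cx", "cy" (the principal point, pixels), "k1" (the pictures are not rectified: a ray, as slopes to the right and down, at radius r is drawn at 1 + k1 r^2 times it, then the intrinsics apply), "R" (3x3) and "t" (3): a world point X has camera coordinates R X + t. Camera axes: x right, y down, z forward; pixel columns grow to the right and rows downward; lengths in m; the calibration is good to about 2 mm. A picture is of the moment at which its call begins. There is no depth.
- robot.close_job(): hands the job in; it is judged then, once.
The state is a dict: "t": time; "q": joint angles; "dq": joint speeds; "joint_torque": joint torques, N m; "tool_pos": TCP position; "orientation": TCP orientation; "force": force on the tool from outside, world axes, zero at the start; "wrist_torque": the same for the moment, N m; "opening": finger opening in m; "gripper_force": force on a finger pad.
Only numpy, scipy, OpenCV 4.12 (cv2) and the standard library are available. Lean on these libraries where they do the work, as an engineer would, in place of code of your own. Each camera call takes 0.05 s, during which the arm holds its last target. There are 200 camera calls.

### The job

Book the tall narrow carton into the store: stand it upright in the empty bay of the crate and let go of it, then on the tally unit press the round key fully down, then the long bar key, one at a time, and last swing the advance lever all the way to its stop and let it spring back home. Do not press the square key, do not tip the carton over, and leave everything else where it stands.

Things in the scene. Friction and masses are not known exactly. Their poses are not given: they have to be found in the camera images.
- carton: tall narrow cardboard carton, 110 (its x) x 50 (its y) x 100 mm high, 0.18 to 0.35 kg, standing on the bench; origin at the centre of its underside, z up
- crate: open blue plastic crate fixed to the bench, 180 (x) x 220 (y) x 50 mm high, walls and floor 5 mm, with one 5 mm divider along x at y = 0 that makes two bays, each 170 (x) x 102 mm (y) inside; origin at the centre of its underside
- pad: cork liner 150 (x) x 85 (y) x 3 mm on the floor of the crate's empty bay, in the middle of that bay, x along the crate's x; it may be either bay; origin at the centre of its underside, so the carton's underside comes to rest 3 mm above it
- binder_box: black box 120 x 60 x 85 mm high that already stands in the crate's other bay; bystander; origin at the centre of its underside
- unit: tally unit fixed to the bench: dark base plate 200 (x) x 190 (y) x 12 mm, three key pods in a row along its front (-x) part, and behind them a grey case (x from -5 to 95 mm, y +-90 mm, top 45 mm above the bench) with the lever on top; origin at the centre of the underside of the plate
- lever_hinge (a point): point on the lever's upright pivot axis, 57 mm above the bench
- lever_knob (a point): centre of the upright black knob at the lever's end, 90 mm from the pivot axis and 77 mm above the bench; the knob is 20 mm in diameter and 35 mm high (59 to 94 mm above the bench); the flat steel arm (14 mm wide) below it is 53 to 61 mm above the bench. At rest the lever points 120 degrees anticlockwise of the unit's x axis, at its stop 51 degrees.
- lever (a joint): angle of the advance lever: 0 at rest (home), 1.2 rad at its stop; it turns clockwise seen from above, about 3 N at the knob to start and 5 N at the stop, and springs home when let go
- round_key_top (a point): centre of the top of the round key cap, 36 mm in diameter; 52 mm above the bench when up and 14 mm above its black pod (66 (x) x 54 (y) mm); the pods stand 58 mm apart in a row along the unit's y, in any order
- round_key (a joint): travel of this key: 0 up, 0.008 m fully down, about 4 N, springs back up
- bar_key_top (a point): centre of the top of the long narrow key cap, 50 (unit's x) x 16 mm; 52 mm above the bench when up and 14 mm above its black pod (66 (x) x 54 (y) mm); the pods stand 58 mm apart in a row along the unit's y, in any order
- bar_key (a joint): travel of this key: 0 up, 0.008 m fully down, about 4 N, springs back up
- square_key_top (a point): centre of the top of the square key cap, 34 x 34 mm; not to be pressed; 52 mm above the bench when up and 14 mm above its black pod (66 (x) x 54 (y) mm); the pods stand 58 mm apart in a row along the unit's y, in any order
- square_key (a joint): travel of this key: 0 up, 0.008 m fully down, about 4 N, springs back up
- flat_carton: low square carton 90 x 90 x 60 mm high; bystander, to be left alone; origin at the centre of its underside
- jar: glass jar, 56 mm in diameter, 90 mm high, behind the tally unit; bystander, to be left alone; origin at the centre of its underside
- can: metal can, 60 mm in diameter, 110 mm high, behind the crate; bystander, to be left alone; origin at the centre of its underside
- bottle: green bottle, 66 mm in diameter, 190 mm high; bystander, to be left alone; origin at the centre of its underside
- tape_roll: roll of packing tape, 96 mm in diameter, 48 mm high, lying flat; bystander, to be left alone; origin at the centre of its underside
- hammer: hammer lying on the bench; bystander, to be left alone; origin at its middle
- mug: white mug, 80 mm in diameter, 90 mm high; bystander, to be left alone; origin at the centre of its underside
Mind the look-alikes: they are no part of the job. What is shaped like the carton but blue or purple is not meant.

How it is judged:
On the way, in this order (a step that is already met when the one before it is completed fails the run):
1. the carton stands upright in the crate's empty bay, let go and at rest (x of carton in the frame of pad between -0.035 and 0.035 m and y of carton in the frame of pad between -0.03 and 0.03 m and z of carton in the frame of pad between -0.004 and 0.01 m and angle between carton's own z axis and vertical below 0.1 rad and linear speed of carton below 0.03 m/s and contact force between the fingers and carton below 0.2 N), for 0.2 s.
2. the round key is pressed down (value of joint round_key above 0.0055 m), for 0.03 s.
3. then the bar key is pressed down, the round key up again (value of joint bar_key above 0.0055 m and value of joint round_key below 0.003 m), for 0.03 s.
4. the lever is swung to its stop (value of joint lever above 1.14 rad), for 0.03 s.
5. the lever has been let go and has sprung home (value of joint lever below 0.08 rad and contact force between each of the arm, the fingers and unit below 0.2 N), for 0.2 s.
At the end, for the whole second after the job is handed in: the carton stands upright (within 0.1 rad), at rest and untouched on the floor of the empty bay, its middle within 35 mm (crate's x) and 30 mm (y) of the bay's middle; lever home (below 0.08 rad) and all keys up, nothing touching the unit; every bystander within 40 mm of where it started (all of step 1 and all of step 5 and value of joint each of round_key, bar_key, square_key below 0.002 m and distance of each of flat_carton, jar, can, bottle, tape_roll, hammer, mug, binder_box from where it was at the start of the episode below 0.04 m).
It fails at once if the square key is pressed (value of joint square_key above 0.004 m).
It fails at once if two keys are pressed at once (value of joint each of round_key, bar_key above 0.004 m).
It fails at once if the carton is tipped over (angle between carton's own z axis and vertical above 0.7 rad).
It fails at once if a bystander is moved more than 40 mm (distance of any of flat_carton, jar, can, bottle, tape_roll, hammer, mug, binder_box from where it was at the start of the episode above 0.04 m).
It also fails if it takes over 64 s, if anything falls off the work surface, if the arm or the gripper's body presses on something with over 40 N, if the wrist force passes 120 N, or if a joint passes its speed limit or range.

## Working session

There is one attempt and no reset: what is moved stays moved. The work goes in short steps, Python scripts to look and compute and a tool call to move; the robot and the scene stay as the last step left them, time stands still between calls to the robot, and variables do not carry over. Pictures are saved under pics/ and viewed, at most 10 in all, crops included, and the job is handed in when it is done.

Besides the shell and the picture viewer there is one more tool, called after "Request:" in YAML: its name, and indented under it one key for each argument. apply_moves: Moves the arm, as the interface text tells. Its arguments: {"type":"object","properties":{"delta_pos":{"type":"array"},"twist":{"type":"array"},"gripper":{"type":"number"},"squeeze":{"type":"number"}},"required":["delta_pos","twist"]}

```bash
mkdir -p pics; ls
cat > h.py <<'E'
import numpy as np, cv2, pickle
from plant import robot
def shot(n,tag):
    c=robot.read_camera(n); cv2.imwrite(f'pics/{tag}.png',c['frame'][:,:,::-1]); pickle.dump(c,open(f'pics/{tag}.pkl','wb')); return c
def load(tag): return pickle.load(open(f'pics/{tag}.pkl','rb'))
def KD(c):
    f=200/np.tan(np.radians(c['vertical_fov'])/2)
    return np.array([[f,0,c['cx']],[0,f,c['cy']],[0,0,1.]]),np.array([c['k1'],0,0,0.])
def ray(c,uv):
    K,D=KD(c); p=cv2.undistortPoints(np.array(uv,float).reshape(-1,1,2),K,D).reshape(-1,2)
    R=np.array(c['R']);t=np.array(c['t'])
    return -R.T@t,(R.T@np.c_[p,np.ones(len(p))].T).T
def plane(c,uv,z):
    o,d=ray(c,uv); return o+d*((z-o[2])/d[:,2])[:,None]
def proj(c,X):
    K,D=KD(c); return cv2.projectPoints(np.array(X,float).reshape(-1,3),cv2.Rodrigues(np.array(c['R']))[0],np.array(c['t'],float),K,D)[0].reshape(-1,2)
E
python3 - <<'E'
from h import *
for n in('top','side'):
    c=shot(n,n+'0'); R=np.array(c['R']); print(n,c['vertical_fov'],c['k1'],-R.T@np.array(c['t']),R.round(2).tolist())
s=robot.read_state(); print(s['tool_pos'],s['orientation'],robot.tips_ahead,s['t'])
E
```

```text
pics
top 56.60601471351905 0.0012428480043216925 [ 0.42878362 -0.00277827  1.14609699] [[0.01, -1.0, 0.0], [-1.0, -0.01, -0.06], [0.06, -0.0, -1.0]]
side 53.619386342672215 -0.08228490185976492 [ 0.37820045 -1.19861581  0.80915971] [[1.0, -0.09, 0.02], [-0.03, -0.53, -0.85], [0.09, 0.84, -0.53]]
[0.21942985 0.55791875 0.24267557] [-5.85177353e-01 -3.08618609e+00  2.58031057e-03] 0.025 0.1
```

View pics/top0.png

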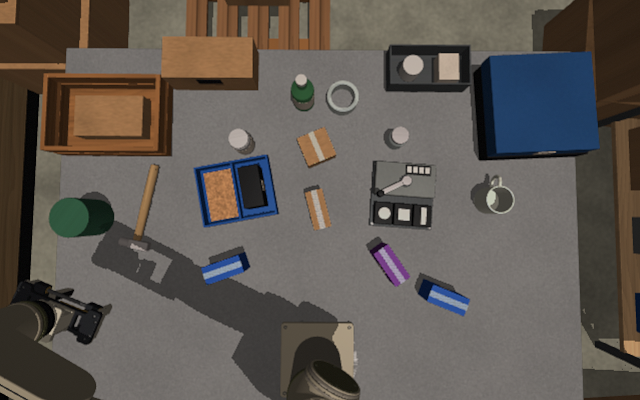

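View pics/side0.png

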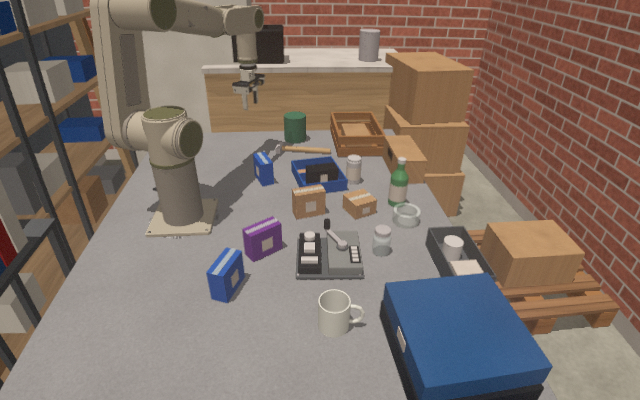

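The top view shows two brown cartons, at (318,208) and (317,147). The first is narrow and appears tall at side (309,202). The second is square and low, at side (360,204), so it is the flat carton. The look-alikes are blue at (225,269) and (444,298) and purple at (390,264). The crate is at (236,190), with cork in its left bay. The keys, left to right, are round, square and bar at about (385,213), (404,215) and (424,216). I'll confirm these in a crop.

Run:
```python
from h import *
a=cv2.imread('pics/top0.png')[120:240,185:445]; b=cv2.imread('pics/side0.png')[150:230,250:430]
a=cv2.resize(a,None,fx=3,fy=3,interpolation=cv2.INTER_CUBIC); b=cv2.resize(b,None,fx=3,fy=3,interpolation=cv2.INTER_CUBIC)
o=np.zeros((600,780,3),np.uint8); o[:360]=a; o[360:600,:540]=b; cv2.imwrite('pics/crop1.png',o)
c=load('top0'); im=c['frame']; hsv=cv2.cvtColor(im,cv2.COLOR_RGB2HSV)
def show(name,m,z,roi):
    x0,y0,x1,y1=roi; mm=np.zeros_like(m); mm[y0:y1,x0:x1]=m[y0:y1,x0:x1]
    cs,_=cv2.findContours(mm,cv2.RETR_EXTERNAL,cv2.CHAIN_APPROX_NONE)
    for k in sorted(cs,key=cv2.contourArea)[::-1][:2]:
        if cv2.contourArea(k)<15: continue
        P=plane(c,k.reshape(-1,2),z)[:,:2].astype(np.float32)
        r=cv2.minAreaRect(P*1000); print(name,np.round(r[0],1),np.round(r[1],1),round(r[2],1),cv2.minAreaRect(k)[0])
show('crate',cv2.inRange(hsv,(100,120,60),(125,255,255)),.05,(185,145,290,235))
show('cork',cv2.inRange(hsv,(3,70,80),(25,255,255)),.008,(190,150,250,235))
show('carton',cv2.inRange(hsv,(3,40,90),(25,255,255)),.10,(295,178,340,240))
show('cap',cv2.inRange(hsv,(0,0,150),(180,70,255)),.052,(372,202,436,230))
show('base',cv2.inRange(hsv,(0,0,0),(180,255,75)),.012,(365,155,445,232))
```

```text
crate [500.6 242.1] [180.  221.1] 11.0 (235.00723266601562, 190.5394744873047)
cork [490.  296.1] [149.6  83.9] 11.0 (220.5403594970703, 194.73211669921875)
carton [450.8 -17.8] [111.2  19.9] 14.4 (323.26470947265625, 207.55880737304688)
carton [442.8  13.3] [111.2  19.8] 14.5 (312.2059020996094, 210.32351684570312)
cap [ 433.  -254.8] [32.4 32.3] 89.6 (403.5, 214.5)
cap [ 436.9 -197.4] [29.4 29.6] 0.4 (384.0, 213.0)
base [ 493.4 -257.2] [192.7 195. ] 85.8 (401.356689453125, 194.934326171875)
base [ 569.9 -295. ] [ 49.4 105.8] 11.1 (413.3377380371094, 169.96791076660156)
```

View pics/crop1.png

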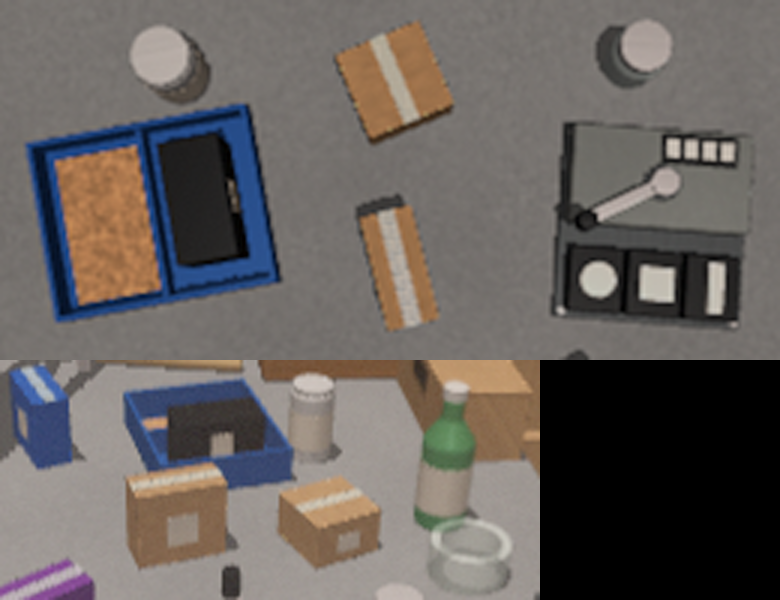

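The crop confirms it: the tall brown carton with white tape is at top (318,208), the cork bay is at (220,195), and the keys are round, square, bar. The lever knob is at (380,193) and its hinge at (407,181).

```bash
cat >> h.py <<'E'
from scipy.spatial.transform import Rotation as Ro
def plan(target,ydeg=None):
    s=robot.read_state(); R=Ro.from_rotvec(s['orientation']).as_matrix(); tw=0
    if ydeg is not None:
        cur=np.degrees(np.arctan2(R[1,1],R[0,1])); d=(ydeg-cur+90)%180-90; tw=-np.radians(d)
        R=R@Ro.from_rotvec([0,0,tw]).as_matrix()
    print('pos',s['tool_pos'].round(4) if hasattr(s['tool_pos'],'round') else s['tool_pos'],'q6',round(s['q'][5],2),'twist',round(tw,3),'then tool cm',(R.T@(np.array(target)-s['tool_pos'])*100).round(2),'tilt',R[:,2].round(3),'F',np.round(s['force'],1),'t',s['t'])
E
python3 - <<'E'
from h import *
c=load('top0'); hsv=cv2.cvtColor(c['frame'],cv2.COLOR_RGB2HSV)
k=plane(c,[[380.3,193]],.094)[0]; h=plane(c,[[407,180.7]],.063)[0]; b=plane(c,[[423.7,215.7]],.052)[0]
d=k-h; print('knob',k,'hinge',h,'d',np.hypot(*d[:2]),np.degrees(np.arctan2(d[1],d[0])),'bar',b)
# side cross-check of knob, round key and carton top centre
s=load('side0'); print(proj(s,[k,[.4369,-.1974,.052],[.433,-.2548,.052],[.429,-.312,.052],[.4468,-.0023,.1],[.490,.2955,.008]]).round(0))
plan([.447,-.002,.2],104.4)
E
```

```text
knob [ 0.49325255 -0.17958981  0.094     ] hinge [ 0.53181788 -0.26311676  0.063     ] d 0.09200019416792721 114.78330448138013 bar [ 0.42982989 -0.31427431  0.052     ]
[[326. 220.]
 [308. 234.]
 [308. 246.]
 [308. 258.]
 [308. 190.]
 [314. 173.]]
pos [0.2194 0.5579 0.2427] q6 -0.09 twist -0.626 then tool cm [ -8.12 -59.89   4.34] tilt [-0.001 -0.002 -1.   ] F [-0.  -0.5 -0. ] t 0.1
```

Request:
apply_moves:
  delta_pos:
    - [0, 0, 0]
    - [0, 0, 0]
    - [0, 0, 0]
    - [0, 0, 0]
    - [-1, -5.8, 0]
    - [-1, -5.8, 0]
    - [-1, -5.8, 0]
    - [-1, -5.8, 0]
  twist: [-0.157, -0.157, -0.156, -0.156, 0, 0, 0, 0]
  gripper: 9.3
  squeeze: 25

```text
t: 1.1
tool_pos: [0.3163, 0.3418, 0.2432]
orientation: [0.394, -3.116, 0.001]
force: [1.4, -0.8, -0.1]
opening: 0.0933
gripper_force: 0.0
```

Request:
apply_moves:
  delta_pos:
    - [-1, -5.8, 0]
    - [-1, -5.8, 0]
    - [-1, -5.8, 0]
    - [-1, -5.8, 0]
    - [0, -5.8, 0]
    - [0, -5, 2]
    - [0, -2.5, 2]
    - [0, 0, 0]
  twist: [0, 0, 0, 0, 0, 0, 0, 0]

```text
t: 2.1
tool_pos: [0.4443, -0.0013, 0.2016]
orientation: [0.388, -3.113, -0.001]
force: [-0.6, 1.0, -0.1]
opening: 0.0929
gripper_force: 0.0
```

```bash
python3 -c "
from h import *
plan([.447,-.002,.083],104.4)"
```

```text
pos [ 0.4443 -0.0013  0.2016] q6 -1.94 twist -0.003 then tool cm [-0.29 -0.15 11.86] tilt [-0.004  0.    -1.   ] F [-0.6  1.  -0.1] t 2.1
```

Request:
apply_moves:
  delta_pos:
    - [-0.3, -0.1, 3]
    - [0, 0, 3]
    - [0, 0, 3]
    - [0, 0, 2.8]
    - [0, 0, 0]
    - [0, 0, 0]
  twist: [0, 0, 0, 0, 0, 0]

```text
t: 2.85
tool_pos: [0.4495, 0.0003, 0.0871]
orientation: [-0.395, 3.115, -0.0]
force: [0.8, -0.2, 0.4]
opening: 0.0929
gripper_force: 0.0
```

Request:
apply_moves:
  delta_pos:
    - [0, 0, 0]
    - [0, 0, 0]
    - [0, 0, 0]
    - [0, 0, 0]
    - [0, 0, 0]
    - [0, 0, 0]
    - [0, 0, 0]
    - [0, 0, 0]
  twist: [0, 0, 0, 0, 0, 0, 0, 0]
  gripper: 4

```text
t: 3.85
tool_pos: [0.4487, -0.0002, 0.0856]
orientation: [0.393, -3.117, -0.0]
force: [-0.6, 0.0, 0.2]
opening: 0.0498
gripper_force: 25.0
```

Gripped at a 50 mm opening. Lift.

Request:
apply_moves:
  delta_pos:
    - [0, 0, -1.5]
    - [0, 0, -2.5]
    - [0, 0, -3]
    - [0, 0, -3]
    - [0, 0, -2]
    - [0, 0, 0]
  twist: [0, 0, 0, 0, 0, 0]

```text
t: 4.6
tool_pos: [0.4498, -0.0004, 0.208]
orientation: [-0.393, 3.113, -0.002]
force: [0.1, -0.8, -3.2]
opening: 0.0499
gripper_force: 25.0
```

Run:
```python
from h import *
plan([.4915,.295,.2],101)
s=shot('side','side1'); cv2.imwrite('pics/crop2.png',cv2.resize(s['frame'][80:230,230:430,::-1],None,fx=3,fy=3))
```

```text
pos [ 4.498e-01 -4.000e-04  2.080e-01] q6 -1.94 twist 0.059 then tool cm [-9.72 28.21  0.8 ] tilt [ 0.004 -0.001 -1.   ] F [ 0.1 -0.8 -3.2] t 4.6
```

View pics/crop2.png

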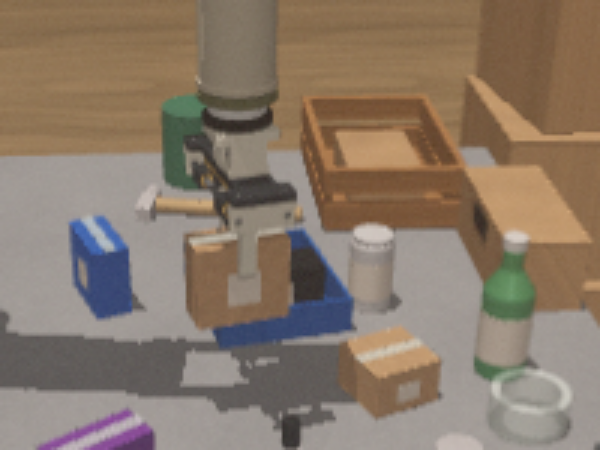

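The carton is held upright (crop about (240,280)) and is clear of the bench and the crate. Next I carry it over the empty bay.

Request:
apply_moves:
  delta_pos:
    - [0, 0, 0]
    - [-1.5, 4.3, 0]
    - [-1.5, 4.5, 0]
    - [-1.5, 4.5, 0]
    - [-1.5, 4.5, 0]
    - [-1.5, 4.5, 0]
    - [-1.2, 3.5, 0]
    - [-1.0, 2.4, 0]
  twist: [0.059, 0, 0, 0, 0, 0, 0, 0]

```text
t: 5.65
tool_pos: [0.489, 0.2964, 0.2036]
orientation: [0.303, -3.124, 0.001]
force: [-0.1, -1.1, -3.1]
opening: 0.0498
gripper_force: 25.0
```

Request:
apply_moves:
  delta_pos:
    - [0, 0, 0]
    - [0, 0, 0]
    - [0, 0, 0]
  twist: [0, 0, 0]

```text
t: 6.02
tool_pos: [0.4898, 0.2941, 0.2052]
orientation: [0.3, -3.126, 0.001]
force: [-0.9, 0.4, -2.7]
opening: 0.0502
gripper_force: 25.0
```

```bash
python3 -c "
from h import *
plan([.4915,.295,.096],101)"
```

```text
pos [0.4898 0.2941 0.2052] q6 -1.31 twist -0.001 then tool cm [-0.19  0.06 10.92] tilt [-0.001 -0.001 -1.   ] F [-0.9  0.4 -2.7] t 6.025
```

Request:
apply_moves:
  delta_pos:
    - [-0.2, 0, 3]
    - [0, 0, 3]
    - [0, 0, 2.5]
    - [0, 0, 1.5]
    - [0, 0, 0.6]
    - [0, 0, 0.3]
    - [0, 0, 0]
    - [0, 0, 0]
  twist: [0, 0, 0, 0, 0, 0, 0, 0]

```text
t: 7.02
tool_pos: [0.4925, 0.2958, 0.0975]
orientation: [-0.301, 3.126, 0.001]
force: [0.3, -0.7, -3.1]
opening: 0.05
gripper_force: 25.0
```

Request:
apply_moves:
  delta_pos:
    - [0, 0, 0.2]
    - [0, 0, 0.1]
    - [0, 0, 0]
  twist: [0, 0, 0]

```text
t: 7.4
tool_pos: [0.492, 0.2955, 0.0937]
orientation: [-0.302, 3.127, 0.0]
force: [-0.9, 0.1, -1.3]
opening: 0.0502
gripper_force: 25.0
```

Contact is starting, since part of the weight has come off the gripper. One millimetre more, then release.

Request:
apply_moves:
  delta_pos:
    - [0, 0, 0.1]
    - [0, 0, 0]
  twist: [0, 0]

```text
t: 7.65
tool_pos: [0.4921, 0.2956, 0.0937]
orientation: [-0.302, 3.127, 0.0]
force: [-4.0, -0.6, 5.9]
opening: 0.0501
gripper_force: 25.0
```

Request:
apply_moves:
  delta_pos:
    - [0, 0, 0]
    - [0, 0, 0]
    - [0, 0, 0]
    - [0, 0, 0]
    - [0, 0, 0]
  twist: [0, 0, 0, 0, 0]
  gripper: 7

```text
t: 8.28
tool_pos: [0.492, 0.2955, 0.0926]
orientation: [0.301, -3.127, 0.0]
force: [0.1, -1.4, -0.6]
opening: 0.0704
gripper_force: 0.0
```

Request:
apply_moves:
  delta_pos:
    - [0, 0, -1]
    - [0, 0, -3]
    - [0, 0, -4]
    - [0, 0, -4]
    - [0, 0, -2]
    - [0, 0, 0]
  twist: [0, 0, 0, 0, 0, 0]

```text
t: 9.02
tool_pos: [0.4929, 0.2959, 0.2344]
orientation: [-0.301, 3.124, 0.002]
force: [-0.0, 0.1, -0.3]
opening: 0.0698
gripper_force: 0.0
```

Run:
```python
from h import *
s=shot('side','side2'); t=shot('top','top2')
f=lambda i,x,y:cv2.resize(i[y:y+100,x:x+130,::-1],None,fx=3,fy=3)
cv2.imwrite('pics/crop3.png',np.hstack([f(t['frame'],175,135),f(s['frame'],255,110)]))
plan([.437,-.197,.2],90-4)
```

```text
pos [0.4914 0.2952 0.2311] q6 -1.31 twist 0.262 then tool cm [  1.99 -49.48   3.16] tilt [-0.002 -0.001 -1.   ] F [ 1.1 -0.1 -0.1] t 9.125
```

View pics/crop3.png

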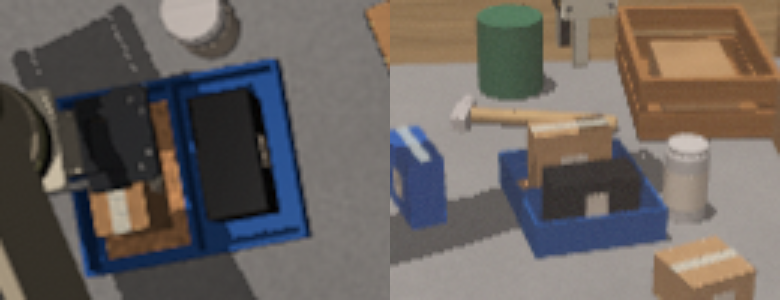

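The carton stands upright in the cork bay (crop about (120,205) top, (570,150) side) and is free of the fingers. Next is the round key, with the fingers closed.

Request:
apply_moves:
  delta_pos:
    - [0, 0, 0]
    - [0, 0, 0]
    - [0.2, -4, 0]
    - [0.2, -6, 0]
    - [0.3, -6, 0]
    - [0.3, -6, 0]
    - [0.3, -6, 0]
    - [0.3, -6, 0]
  twist: [0.131, 0.131, 0, 0, 0, 0, 0, 0]
  gripper: 0

```text
t: 10.12
tool_pos: [0.4507, -0.0441, 0.2303]
orientation: [-0.109, -3.136, -0.001]
force: [1.1, -0.8, -0.3]
opening: 0.0004
gripper_force: 0.0
```

Request:
apply_moves:
  delta_pos:
    - [0.2, -6, 0]
    - [0.2, -5, 1]
    - [0, -3, 2]
    - [0, -1.5, 0]
    - [0, 0, 0]
    - [0, 0, 0]
  twist: [0, 0, 0, 0, 0, 0]

```text
t: 10.88
tool_pos: [0.438, -0.196, 0.2031]
orientation: [0.108, 3.139, 0.0]
force: [1.3, -0.4, -0.6]
opening: 0.0006
gripper_force: 0.0
```

Run:
```python
from h import *
t=shot('top','top3'); hsv=cv2.cvtColor(t['frame'],cv2.COLOR_RGB2HSV)
m=cv2.inRange(hsv,(3,70,80),(25,255,255)); k=np.zeros_like(m); k[150:235,185:250]=m[150:235,185:250]
cv2.imwrite('pics/crop4.png',cv2.resize(t['frame'][120:245,180:445,::-1],None,fx=3,fy=3))
plan([.437,-.197,.085],86)
```

```text
pos [ 0.4381 -0.1959  0.2032] q6 -2.03 twist 0.001 then tool cm [ 0.11 -0.11 11.82] tilt [ 0.001 -0.    -1.   ] F [-0.4  0.5 -0.9] t 10.925
```

View pics/crop4.png

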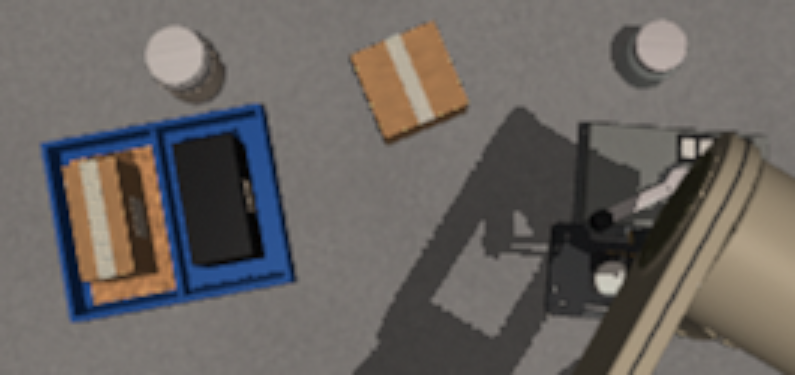

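The carton is standing in its bay (crop (98,215)), and the round key at (610,278) is still visible beside the gripper. Descend and press.

Request:
apply_moves:
  delta_pos:
    - [0.1, -0.1, 3]
    - [0, 0, 4]
    - [0, 0, 3]
    - [0, 0, 1.5]
    - [0, 0, 0.3]
    - [0, 0, 0]
    - [0, 0, 0]
  twist: [0, 0, 0, 0, 0, 0, 0]

```text
t: 11.8
tool_pos: [0.4374, -0.1983, 0.0861]
orientation: [0.109, 3.138, -0.002]
force: [-0.0, 0.3, 0.7]
opening: 0.0
gripper_force: 0.0
```

Request:
apply_moves:
  delta_pos:
    - [0, 0, 0.4]
    - [0, 0, 0.4]
    - [0, 0, 0.3]
    - [0, 0, 0.2]
    - [0, 0, 0]
  twist: [0, 0, 0, 0, 0]

```text
t: 12.42
tool_pos: [0.4366, -0.198, 0.0717]
orientation: [0.11, 3.139, -0.0]
force: [-0.2, -0.3, 2.5]
opening: 0.0002
gripper_force: 1.4
```

Request:
apply_moves:
  delta_pos:
    - [0, 0, 0.2]
    - [0, 0, 0.1]
    - [0, 0, 0]
  twist: [0, 0, 0]

```text
t: 12.8
tool_pos: [0.4367, -0.198, 0.0692]
orientation: [0.11, 3.139, -0.0]
force: [-1.0, 0.6, 7.6]
opening: -0.0
gripper_force: 3.9
```

Request:
apply_moves:
  delta_pos:
    - [0, 0, 0.1]
    - [0, 0, 0]
  twist: [0, 0]

```text
t: 13.05
tool_pos: [0.4367, -0.198, 0.069]
orientation: [0.109, 3.139, -0.0]
force: [-5.4, 3.3, 16.4]
opening: 0.0002
gripper_force: 8.1
```

Request:
apply_moves:
  delta_pos:
    - [0, 0, -1]
    - [0, 0, -3]
    - [0, 0, -3]
    - [0, 0, 0]
    - [0, 0, 0]
  twist: [0, 0, 0, 0, 0]

```text
t: 13.68
tool_pos: [0.4359, -0.1975, 0.1367]
orientation: [-0.11, -3.138, -0.001]
force: [-0.0, -0.3, -0.5]
opening: 0.0003
gripper_force: 0.0
```

```bash
python3 -c "
from h import *
plan([.4293,-.313,.135],86)"
```

```text
pos [ 0.4359 -0.1975  0.1367] q6 -2.03 twist 0.0 then tool cm [ -0.15 -11.57   0.16] tilt [-0.001  0.001 -1.   ] F [-0.  -0.3 -0.5] t 13.675
```

The round key bottomed (16 N, height as predicted). Now the bar key.

Request:
apply_moves:
  delta_pos:
    - [-0.1, -3.6, 0]
    - [0, -4, 0]
    - [0, -4, 0]
    - [0, 0, 0]
    - [0, 0, 2]
    - [0, 0, 2]
    - [0, 0, 1]
    - [0, 0, 0]
  twist: [0, 0, 0, 0, 0, 0, 0, 0]

```text
t: 14.68
tool_pos: [0.4286, -0.3124, 0.0863]
orientation: [-0.109, -3.138, -0.003]
force: [0.0, 0.3, 0.1]
opening: 0.0005
gripper_force: 0.0
```

```bash
python3 -c "
from h import *
plan([.4293,-.313,.07],86)"
```

```text
pos [ 0.4286 -0.3124  0.0863] q6 -2.23 twist 0.0 then tool cm [-0.08 -0.06  1.63] tilt [-0.002  0.002 -1.   ] F [0.  0.3 0.1] t 14.675
```

Request:
apply_moves:
  delta_pos:
    - [0, 0, 0.4]
    - [0, 0, 0.4]
    - [0, 0, 0.4]
    - [0, 0, 0.3]
    - [0, 0, 0.2]
    - [0, 0, 0]
  twist: [0, 0, 0, 0, 0, 0]

```text
t: 15.42
tool_pos: [0.4296, -0.3139, 0.0709]
orientation: [0.11, 3.139, -0.001]
force: [0.7, 0.4, 3.2]
opening: 0.0008
gripper_force: 1.6
```

Request:
apply_moves:
  delta_pos:
    - [0, 0, 0.2]
    - [0, 0, 0.2]
    - [0, 0, 0]
  twist: [0, 0, 0]

```text
t: 15.8
tool_pos: [0.4298, -0.314, 0.0689]
orientation: [0.109, 3.139, -0.001]
force: [-6.9, 5.3, 22.3]
opening: 0.0006
gripper_force: 11.0
```

Request:
apply_moves:
  delta_pos:
    - [0, 0, -1.5]
    - [0, 0, -4]
    - [0, 0, -3]
    - [0, 0, -1]
    - [-1, 4, 0]
    - [-1, 4, 0]
    - [-0.2, 4, 0]
    - [0, 1, 0]
  twist: [0, 0, 0, 0, 0, 0, 0, 0]

```text
t: 16.8
tool_pos: [0.4597, -0.1832, 0.1601]
orientation: [-0.106, -3.138, -0.002]
force: [0.7, -0.3, 0.1]
opening: 0.0003
gripper_force: 0.0
```

Run:
```python
from h import *
t=shot('top','top5'); s=shot('side','side5')
cv2.imwrite('pics/crop5.png',np.hstack([cv2.resize(c['frame'][y:y+110,x:x+110,::-1],None,fx=3.5,fy=3.5) for c,x,y in((t,345,135),(s,275,180))]))
plan([.461,-.177,.093],86)
H=np.array([.5315,-.263])
for a in (116,105,93,81,70,58,47,43):
    k=H+.09*np.array([np.cos(np.radians(a)),np.sin(np.radians(a))]); print(a,(k-.0175*np.array([.998,-.07])).round(4))
```

```text
pos [ 0.4599 -0.1846  0.1606] q6 -1.99 twist 0.002 then tool cm [-0.07  0.76  6.76] tilt [-0.001  0.001 -1.   ] F [-0.8 -1.1  0. ] t 16.9
116 [ 0.4746 -0.1809]
105 [ 0.4907 -0.1748]
93 [ 0.5093 -0.1719]
81 [ 0.5281 -0.1729]
70 [ 0.5448 -0.1772]
58 [ 0.5617 -0.1855]
47 [ 0.5754 -0.196 ]
43 [ 0.5799 -0.2004]
```

View pics/crop5.png

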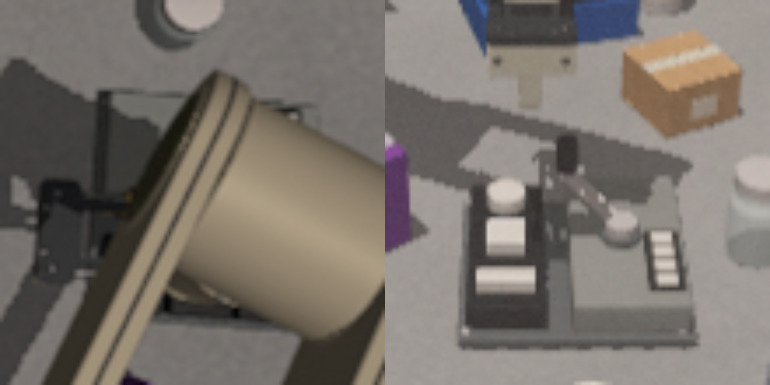

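All keys are up (side crop: round (505,195), square (505,237), bar (505,280)). The lever is at rest, with the knob at (568,153). Go down behind the knob.

Request:
apply_moves:
  delta_pos:
    - [0, 0.7, 0]
    - [0, 0, 3]
    - [0, 0, 3]
    - [0, 0, 0.8]
    - [0, 0, 0]
    - [0, 0, 0]
  twist: [0, 0, 0, 0, 0, 0]

```text
t: 17.65
tool_pos: [0.4617, -0.1792, 0.095]
orientation: [0.11, 3.138, -0.001]
force: [0.3, -0.7, 0.3]
opening: 0.0003
gripper_force: 0.0
```

Run:
```python
from h import *
plan([.461,-.177,.093],86)
H=np.array([.5315,-.263]); p=robot.read_state()['tool_pos'][:2]; y=np.array([.07,.998]); x=np.array([-.998,.07])
for a in (116,105,93,81,70,58,47,43):
    k=H+.09*np.array([np.cos(np.radians(a)),np.sin(np.radians(a))])-.0175*np.array([.998,-.07]); d=k-p; p=k; print(a,(np.array([x@d,y@d])*100).round(2))
```

```text
pos [ 0.4617 -0.1792  0.095 ] q6 -1.97 twist -0.0 then tool cm [0.09 0.21 0.2 ] tilt [ 0.002 -0.001 -1.   ] F [ 0.3 -0.7  0.3] t 17.65
116 [-1.3  -0.08]
105 [-1.57  0.72]
93 [-1.83  0.42]
81 [-1.88  0.03]
70 [-1.7  -0.31]
58 [-1.75 -0.7 ]
47 [-1.44 -0.95]
43 [-0.47 -0.41]
```

Request:
apply_moves:
  delta_pos:
    - [-0.7, 0, 0]
    - [-0.6, 0, 0]
    - [-0.8, 0.4, 0]
    - [-0.8, 0.3, 0]
    - [-0.9, 0.2, 0]
    - [-0.9, 0.2, 0]
    - [0, 0, 0]
    - [0, 0, 0]
  twist: [0, 0, 0, 0, 0, 0, 0, 0]

```text
t: 18.65
tool_pos: [0.508, -0.1703, 0.0931]
orientation: [-0.109, -3.138, -0.001]
force: [-3.6, 3.4, -0.1]
opening: 0.0004
gripper_force: 1.8
```

Request:
apply_moves:
  delta_pos:
    - [-0.9, 0, 0]
    - [-0.9, 0, 0]
    - [-0.9, -0.1, 0]
    - [-0.9, -0.2, 0]
    - [-0.9, -0.3, 0]
    - [-0.9, -0.4, 0]
    - [0, 0, 0]
    - [0, 0, 0]
  twist: [0, 0, 0, 0, 0, 0, 0, 0]

```text
t: 19.65
tool_pos: [0.5617, -0.1848, 0.0937]
orientation: [-0.11, -3.14, 0.0]
force: [-3.9, 2.0, 2.8]
opening: 0.0006
gripper_force: 2.0
```

Request:
apply_moves:
  delta_pos:
    - [-0.7, -0.4, 0]
    - [-0.5, -0.4, 0]
    - [-0.3, -0.2, 0]
    - [0, 0, 0]
    - [0, 0, 0]
  twist: [0, 0, 0, 0, 0]

```text
t: 20.27
tool_pos: [0.5757, -0.1955, 0.0936]
orientation: [-0.11, -3.139, -0.0]
force: [-3.8, 3.9, 0.7]
opening: 0.0003
gripper_force: 2.1
```

Request:
apply_moves:
  delta_pos:
    - [-0.2, -0.2, 0]
    - [-0.1, -0.1, 0]
    - [0, 0, 0]
  twist: [0, 0, 0]

```text
t: 20.65
tool_pos: [0.5768, -0.1975, 0.0933]
orientation: [-0.109, -3.135, -0.003]
force: [-13.0, 7.6, 7.2]
opening: 0.0003
gripper_force: 6.6
```

Request:
apply_moves:
  delta_pos:
    - [-0.1, -0.1, 0]
    - [-0.1, 0, 0]
    - [0, 0, 0]
  twist: [0, 0, 0]

```text
t: 21.02
tool_pos: [0.5773, -0.1981, 0.0931]
orientation: [-0.108, -3.132, -0.005]
force: [-20.5, 10.5, 11.8]
opening: 0.0007
gripper_force: 10.6
```

Run:
```python
from h import *
s=shot('side','side6')
cv2.imwrite('pics/crop6.png',cv2.resize(s['frame'][180:290,275:425,::-1],None,fx=4,fy=4))
```

```text
(no output)
```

View pics/crop6.png

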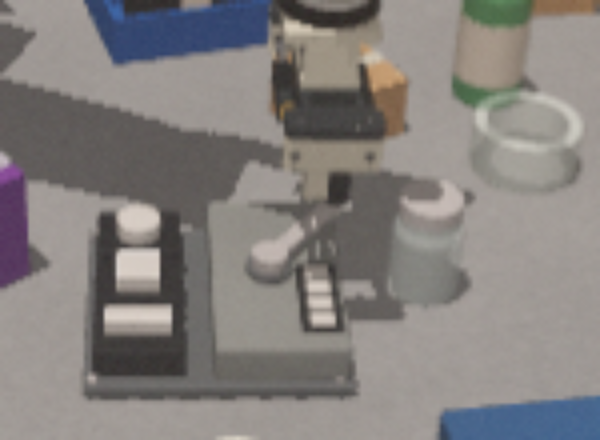

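The lever is swung over against its stop (knob at crop (340,187), force climbing without motion). Ease off and lift clear.

Request:
apply_moves:
  delta_pos:
    - [0.4, 0.3, 0]
    - [0, 0, -3]
    - [0, 0, -5]
    - [0, 0, -4]
    - [0, 0, 0]
    - [0, 0, 0]
    - [0, 0, 0]
    - [0, 0, 0]
  twist: [0, 0, 0, 0, 0, 0, 0, 0]

```text
t: 22.08
tool_pos: [0.5763, -0.1964, 0.2121]
orientation: [-0.11, -3.138, -0.001]
force: [1.1, -0.0, 0.2]
opening: 0.0005
gripper_force: 0.0
```

Request:
apply_moves:
  delta_pos:
    - [0, 4, 0]
    - [0, 5, 0]
    - [0, 5, 0]
    - [0, 3, 0]
    - [0, 0, 0]
    - [0, 0, 0]
    - [0, 0, 0]
    - [0, 0, 0]
  twist: [0, 0, 0, 0, 0, 0, 0, 0]

```text
t: 23.08
tool_pos: [0.5887, -0.028, 0.2135]
orientation: [-0.112, -3.139, 0.0]
force: [-0.1, 0.4, -0.1]
opening: 0.0001
gripper_force: 0.0
```

Run:
```python
from h import *
s=shot('side','side7'); t=shot('top','top7')
cv2.imwrite('pics/crop7.png',np.vstack([cv2.resize(t['frame'][120:240,185:445,::-1],None,fx=2.5,fy=2.5),cv2.resize(s['frame'][150:270,240:500,::-1],None,fx=2.5,fy=2.5)]))
```

```text
(no output)
```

View pics/crop7.png

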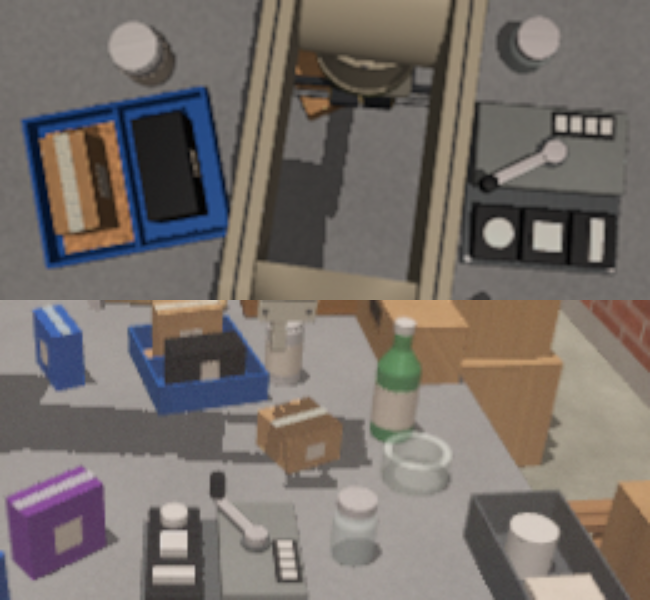

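The lever is home (knob at (487,182) in the top crop), all keys are up, the carton is upright in its bay at (75,180), and the bystanders have not moved. Handing in.

```bash
python3 -c "
from h import *
print(robot.close_job())"
```

```text
the job is handed in; nothing more can be done
None
```

I handed the job in at about 23 s of the 64 s: the carton stands upright in the cork bay, the round key then the bar key were pressed fully down, and the lever went to its stop and sprang home; the hand-in call returned no verdict.

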